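Cap the clean parts, then vent the curing chamber by hand

ROBOT

A 6-joint arm with a two-finger parallel gripper is mounted at the origin on the work surface. World frame = base frame: x ahead of the robot, y to its left, z up, the work surface at z = 0. Lengths are in mm, angles in rad, forces in N, time in s.
With the tool pointing down it reaches from about 400 to 925 mm from the base axis. Payload 12.5 kg.
Tool frame: the origin (TCP) lies on the mounting face of the last link; the fingertips stand 190 mm ahead of it and the grasp point (between the pads) lies 171 mm ahead of it; z points along the fingers, y is the line along which they close (so a half turn about z gives the same grasp; the last joint's range is limited). The gripper opens to 95 mm and grips with 3 to 60 N. Pads are 20 mm wide; open, the fingers measure 119 mm over their backs; the gripper's body (75 mm by 180 mm) begins 59 mm behind the grasp point.
Start: joints at [-1.356, 0.491, 1.559, -0, 1.092, -0.106], TCP at [197.098, -593.108, 404.761] pointing down, gripper open.
Joint ranges: [-3.1, 3.1], [-0.84, 2.19], [0.05, 2.79], [-1.13, 4.28], [0.06, 2.93], [-2.69, 2.69]. Speed limits (rad/s): [2.22, 2.22, 2.79, 3.14, 3.14, 3.14].

INTERFACE

Orientations are given as [roll, pitch, yaw] about the fixed x, y, z axes, in that order (R = Rz(yaw) Ry(pitch) Rx(roll)).
In Python, from cell import env gives the robot as it stands.
- The arm moves only by the tool carry_out, never from a script. Its argument "series" is a list of rows, each a list of 5 numbers: the shift along the tool's x, y, z in m, then the turn about the tool's z in degrees, then the opening, from 0 (shut) to 1 (fully open). A call has 1 to 20 rows; each row is the pose to reach, as a shift and turn from the pose commanded when the call began, along the tool's axes at that moment; what a row does not reach only later rows make up. A row lasts 1/8 s, in which the tool goes at most 62.5 mm and 10.7 degrees, less where a joint would pass 70% of its speed; a pose out of reach is approached as far as the arm can. A call with a gripper value outside its range is refused whole. The fingers move at their own pace and stop on an object; the grip force is fixed at half the most. Time passes only in rows, so rows that repeat a pose let the fingers close. It gives the time, the measured TCP pose, the force, the opening and the grip force at its end, in the units of the state.
- env.state(): the state, without advancing time (a new reading comes with each control period).
- env.read_camera(name): name is "scene" or "top" or "wrist"; returns (picture, depth): 420x560x3 uint8, red, green, blue; 420x560 float32, mm along the optical axis (not along the pixel's ray), 0 where there is no reading.
- env.get_calibration(name): a dict with "intrinsics" (3x3 intrinsics, pixels), "D" ([k1, k2, p1, p2, k3] as OpenCV has them; the pictures are not rectified), "cam_to_world" (4x4, takes a point from camera to world coordinates); the wrist camera has in their place "T_tool_cam" (4x4, takes a point from camera to tool coordinates, whose origin is the TCP and whose axes are the flange's). Camera axes: x right, y up, looking along -z (the intrinsics and any distortion apply to the point x, -y, -z); pixel columns grow to the right and rows downward; lengths in mm; the calibration is good to about 2 mm. A picture is of the moment at which its call begins: read the wrist's pose just before it. get_calibration takes no time and is no camera call.
- env.job_done(): hands the job in; it is judged then, once.
The state is a dict: "t": time; "joints": joint angles; "qvel": joint speeds; "tau": joint torques, N m; "eef_pos": TCP position; "tcp_rot": TCP orientation; "ft_force": force on the tool from outside, world axes, zero at the start; "moment": the same for the moment, N m; "opening": opening from 0.0 (shut) to 1.0 (fully open); "grip_force": force on a finger pad.
Only numpy, scipy, OpenCV 4.12 (cv2) and the standard library are available. Lean on these libraries where they do the work, as an engineer would, in place of code of your own. Each camera call takes 0.05 s, during which the arm holds its last target. There are 200 camera calls.

TASK

The curing chamber has to be vented, but its vapour must not settle on the clean parts in the open tub: first put the loose knobbed lid on the tub and press it down until it snaps home, level all round. Then lift the chamber's spring-closed lid by its handle until its pointer stands at the long vent mark of the quadrant, never opening it far past that, and finish while still holding it steady there, because the springs would shut it. Leave the other things on the bench where they are.

Things in the scene. Friction and masses are not known exactly. Their poses are not given: they have to be found in the camera images.
- tub: Open round white plastic tub, loose on the bench, 0.45 kg with the small brass parts in it: 90 mm outside diameter, 82 mm inside, 60 mm high. Origin: centre of its underside, z up. Four small sprung snap nubs stand inside the wall 6 mm below the rim.
- tub_mouth (a point): Centre of the tub's open mouth, level with its rim, 60 mm above the tub's origin. The lid's plug goes in here. Put on unpressed, the lid rests on the nubs with its flange about 8 mm above the rim; 10 to 15 N of downward push snaps it home. Home, the flange lies on the rim, the lid's origin is 46 mm above the tub's origin, and it stays there by itself.
- tub_lid: The tub's loose round white plastic lid (80 g), lying knob up on the bench. Origin: centre of its underside, z up through the knob. Heights above the underside: 0 to 14 mm a plug of 78 mm diameter (chamfered foot, groove for the nubs), 14 to 19 mm a flange of 95 mm diameter, 19 to 45 mm on its middle a plain black cylindrical knob of 24 mm diameter.
- lid_knob (a point): Middle of the tub lid's knob, on its axis, 32 mm above the lid's underside.
- chamber: Curing chamber, a white sheet-metal box fixed to the bench: 200 mm deep (x), 240 mm wide (y), 125 mm high, its control panel facing -x; a lid lies on top, and an exhaust duct leaves from its rear (+x). An aluminium quadrant plate (a graduated arc) stands on its left (+y) side. Origin: centre of its underside; y runs along the hinge line.
- chamber_lid (a joint): Opening angle of the chamber's lid, rad: 0 shut, growing as its front rises (stop at 1.3). The lid is aluminium with an amber window, 200 x 240 x 14 mm, 0.5 kg, hinged along the chamber's top rear edge. Springs and weight pull it shut: about 5 to 6 N at the handle when shut, 9 to 12 N straight up at the vent mark, which stands at 0.52 rad (30 degrees).
- hinge (a point): Middle of the lid's hinge axis, which runs along the chamber's y: 100 mm behind (+x) and 127 mm above the chamber's origin.
- handle (a point): Middle of the lid's black bow handle: a round bar of 12 mm diameter along the chamber's y, 116 mm between its two posts, its middle 41 mm above the lid's top face. In the lid's frame (origin on the hinge axis, shut: axes as the chamber's) it lies at x -179 mm, z +55 mm. The point turns with the lid.
- pointer (a point): Tip of the dark steel pointer on the left (+y) edge of the lid, 130 mm from the hinge axis; it turns with the lid past the quadrant's graduated edge.
- vent_mark (a point): The vent mark, the one long, thick black line across the quadrant plate (the other graduations, one every 10 degrees from 0 to 60, are short and thin): this point is its outer end, 128 mm from the hinge axis, 30 degrees above the pointer's shut position.
- adhesive: Bystander: small white bottle with a black cap, 36 mm diameter, 100 mm high, standing loose. Origin: centre of its underside.
- tweezers: Bystander: black-coated tweezers lying loose, about 128 mm long (along their x), 9 mm high. Origin: underneath, near the middle.
- electrode_block: Bystander: blue metal block 45 x 30 x 25 mm with a brass stud on top, 55 mm high in all, standing loose. Origin: centre of its underside.
Mind the look-alikes: they are no part of the job. Leave any red look-alike of the tub_lid alone. Leave any brown look-alike of the tub alone.

How it is judged:
By the outcome, as a careful person would: the job done as asked, in the order asked, and still so for the second after the job is handed in, while the arm keeps its last pose, push and grip.
It also fails if it takes over 51 s, if anything falls off the work surface, if the arm or the gripper's body presses on something with over 40 N, if the wrist force passes 120 N, or if a joint passes its speed limit or range.

## Working session

There is one attempt and no reset: what is moved stays moved. The work goes in short steps, Python scripts to look and compute and a tool call to move; the robot and the scene stay as the last step left them, time stands still between calls to the robot, and variables do not carry over. Pictures are saved under pics/ and viewed, at most 10 in all, crops included, and the job is handed in when it is done.

Besides the shell and the picture viewer there is one more tool, called after "Emit:" as name(argument=value, ...) on one line, values as JSON. carry_out: Moves the arm, as the interface text tells. Its arguments: {"type":"object","properties":{"series":{"type":"array","items":{"type":"array","items":{"type":"number"}}}},"required":["series"]}

```bash
mkdir -p pics
cat > h.py <<'E'
import numpy as np, cv2
from cell import env
from scipy.spatial.transform import Rotation as R
def snap(n):
    s=env.state(); p,d=env.read_camera(n); c=env.get_calibration(n)
    if n=="wrist":
        T=np.eye(4); T[:3,:3]=R.from_euler('xyz',s['tcp_rot']).as_matrix(); T[:3,3]=s['eef_pos']
        M=T@np.array(c['T_tool_cam'])
    else: M=np.array(c['cam_to_world'])
    return p,d,np.array(c['intrinsics']),np.array(c['D']),M
def rays(uv,K,D,M):
    q=cv2.undistortPoints(np.array(uv,float).reshape(-1,1,2),K,D).reshape(-1,2)
    return M[:3,3],np.c_[q[:,0],-q[:,1],-np.ones(len(q))]@M[:3,:3].T
def plane(uv,z,K,D,M):
    o,d=rays(uv,K,D,M); return o+d*((z-o[2])/d[:,2])[:,None]
def pts(uv,dep,K,D,M):
    o,d=rays(uv,K,D,M); uv=np.array(uv,int); return o+d*dep[uv[:,1],uv[:,0]][:,None]
E
python3 - <<'E'
from h import *
for n in("top","scene"):
    p,d,K,D,M=snap(n); cv2.imwrite(f"pics/{n}.png",p[...,::-1]); np.savez(f"{n}.npz",p=p,d=d,K=K,D=D,M=M)
    print(n,M.round(2).tolist(),d.max())
s=env.state(); print(s)
E
```

```text
top [[0.07, 0.97, -0.21, 310.06], [-1.0, 0.07, -0.01, -1.25], [0.01, 0.21, 0.98, 1148.64], [0.0, 0.0, 0.0, 1.0]] 2135.7673
scene [[0.66, -0.46, 0.59, 1105.6], [0.75, 0.38, -0.54, -535.65], [0.02, 0.8, 0.59, 711.34], [0.0, 0.0, 0.0, 1.0]] 3634.5742
{'t': 0.1, 'joints': array([-1.35561502e+00,  4.91476279e-01,  1.55938248e+00,  2.19027524e-05,
        1.09167753e+00, -1.05601446e-01]), 'qvel': array([ 0.00228492, -0.00045001, -0.00031555,  0.00134155,  0.0002693 ,
        0.00097377]), 'tau': array([ 4.45865429e-03, -6.13624048e+01, -2.58605647e+01,  6.94549992e-02,
        4.70354548e-02, -6.52829863e-05]), 'eef_pos': array([ 197.08473015, -593.08359999,  404.23646225]), 'tcp_rot': array([-3.14065633e+00, -1.18782583e-04,  3.20772591e-01]), 'ft_force': array([-0.46460462, -0.71164463, -0.71911601]), 'moment': array([-0.05068814,  0.02461664,  0.02594389]), 'grip_force': 0.0, 'opening': 0.9997585820497443}
```

View pics/top.png

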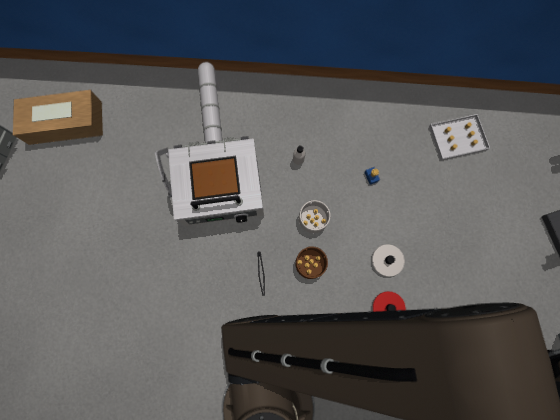

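View pics/scene.png

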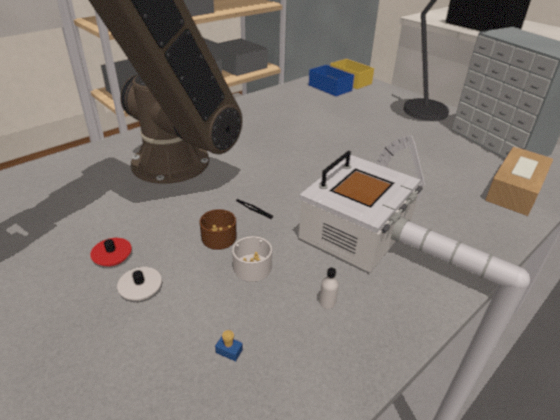

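Top view: white tub at (314,216), white lid at (388,260) with knob at (389,260), chamber with handle at about (215,202). The red lid (389,308) and brown tub (311,263) are the look-alikes. Next I measure.

Run:
```python
from h import *
z={n:np.load(n+".npz") for n in("top","scene")}
def W(n): return [z[n][k] for k in"KDM"]
def blob(n,box,f):
    p=z[n]['p'].astype(int);x0,y0,x1,y1=box
    m=np.zeros(p.shape[:2],np.uint8); m[y0:y1,x0:x1]=f(p)[y0:y1,x0:x1]
    c=max(cv2.findContours(m,0,1)[0],key=cv2.contourArea); return c.reshape(-1,2)
white=lambda p:((p.min(2)>110)&(p.max(2)-p.min(2)<40)).astype(np.uint8)
black=lambda p:(p.max(2)<50).astype(np.uint8)
def circ(c,h,w):
    q=plane(c,h,*w)[:,:2].astype(np.float32); (x,y),r=cv2.minEnclosingCircle(q); return round(x,1),round(y,1),round(r,1)
for n,b in(("top",(365,238,410,284)),("scene",(112,262,168,303))):
    print(n,"lid",circ(blob(n,b,white),18,W(n)))
for n,b in(("top",(374,245,404,274)),("scene",(128,265,150,288))):
    k=blob(n,b,black); print(n,"knob",plane(cv2.convexHull(k).reshape(-1,2).mean(0)[None],36,*W(n)).round(1),len(k))
for n,b in(("top",(294,195,336,238)),("scene",(228,234,277,284))):
    print(n,"tub",circ(blob(n,b,white),58,W(n)))
# depth-based tub rim / handle / lid top
t=z['top']; v,u=np.mgrid[0:420,0:560]; uv=np.c_[u.ravel(),v.ravel()]
P=pts(uv,t['d'],*W('top')).reshape(420,560,3)
r=P[190:242,290:340].reshape(-1,3); r=r[(r[:,2]>52)&(r[:,2]<70)]; print("tub depth",len(r),cv2.minEnclosingCircle(r[:,:2].astype(np.float32)),r[:,2].mean())
r=P[238:284,365:410].reshape(-1,3); a=r[(r[:,2]>12)&(r[:,2]<26)]; print("lid depth",len(a),cv2.minEnclosingCircle(a[:,:2].astype(np.float32)))
a=r[(r[:,2]>36)&(r[:,2]<56)]; print("knob d",len(a),a.mean(0))
c=P[135:225,160:270].reshape(-1,3); h=c[(c[:,2]>172)&(c[:,2]<200)]
print("handle",len(h),h.mean(0),cv2.minAreaRect(h[:,:2].astype(np.float32)))
l=c[(c[:,2]>128)&(c[:,2]<155)]; print("lidtop",len(l),cv2.minAreaRect(l[:,:2].astype(np.float32)),np.median(l[:,2]))
s=z['scene'];S=pts(uv,s['d'],*W('scene')).reshape(420,560,3)
h=S[145:200,310:360].reshape(-1,3);h=h[(h[:,2]>172)&(h[:,2]<200)];print("handle sc",len(h),h.mean(0),cv2.minAreaRect(h[:,:2].astype(np.float32)))
for nm,uvp in(("bottle",(299,150)),("block",(373,175)),("brown",(311,263)),("tw",(262,273))): print(nm,P[uvp[1],uvp[0]].round())
```

```text
top lid (428.3, -321.2, 95.4)
scene lid (438.2, -329.4, 86.4)
top knob [[ 428.2 -320.5   36. ]] 23
scene knob [[ 435.7 -325.8   36. ]] 32
top tub (538.1, -97.5, 87.0)
scene tub (565.1, -110.3, 92.7)
tub depth 155 ((541.09033203125, -96.56436920166016), 45.22575759887695) 58.848825097652934
lid depth 749 ((429.836181640625, -323.70330810546875), 47.91463851928711)
knob d 57 [ 429.09944483 -322.9178768    44.32949589]
handle 291 [549.82302829 205.57535077 185.75588907] ((569.2445068359375, 240.36924743652344), (249.3311004638672, 85.023193359375), 61.80796432495117)
lidtop 6245 ((614.6619873046875, 197.19097900390625), (218.97177124023438, 251.5329132080078), 11.837122917175293) 138.73830511496647
handle sc 188 [541.53223228 166.41700782 183.63489279] ((537.917724609375, 172.5452880859375), (13.440139770507812, 128.5395050048828), 12.632307052612305)
bottle [721. -39.  99.]
block [ 680. -269.   39.]
brown [405. -98.  14.]
tw [366.  44.   0.]
```

Emit:
carry_out(series=[[0.306,-0.183,0.06,0,1],[0.306,-0.183,0.06,0,1],[0.306,-0.183,0.06,0,1],[0.306,-0.183,0.06,0,1],[0.306,-0.183,0.06,0,1],[0.306,-0.183,0.06,0,1],[0.306,-0.183,0.06,0,1],[0.306,-0.183,0.06,0,1],[0.306,-0.183,0.06,0,1],[0.306,-0.183,0.06,0,1]])

```text
t: 1.35
eef_pos: [429.2, -323.8, 344.9]
tcp_rot: [3.141, -0.0, 0.319]
ft_force: [0.2, -0.1, 0.1]
opening: 1.0
grip_force: 0.0
```

Run:
```python
from h import *
s=env.state(); print(s['t'],s['eef_pos'],s['tcp_rot'],s['joints'])
n="wrist";p,d,K,D,M=snap(n); cv2.imwrite(f"pics/w1.png",p[...,::-1]); np.savez("w1.npz",p=p,d=d,K=K,D=D,M=M)
v,u=np.mgrid[0:420,0:560]; P=pts(np.c_[u.ravel(),v.ravel()],d,K,D,M); P=P[d.ravel()>0]
n=P[np.hypot(P[:,0]-430,P[:,1]+323)<65]
a=n[(n[:,2]>38)&(n[:,2]<52)];print(len(a),cv2.minEnclosingCircle(a[:,:2].astype(np.float32)),np.median(a[:,2]))
a=n[(n[:,2]>14)&(n[:,2]<24)];print(len(a),cv2.minEnclosingCircle(a[:,:2].astype(np.float32)),np.median(a[:,2]))
```

```text
1.35 [ 429.19507936 -323.75989395  344.87384883] [ 3.14125256e+00 -8.89390912e-05  3.19222998e-01] [-7.69149826e-01  4.40503779e-01  1.84118641e+00 -1.04268660e-04
  8.59559927e-01  4.82491568e-01]
594 ((429.7978820800781, -322.15814208984375), 11.91996955871582) 44.53438425836421
7110 ((429.5490417480469, -322.2514953613281), 47.54039764404297) 18.642028331715693
```

View pics/w1.png

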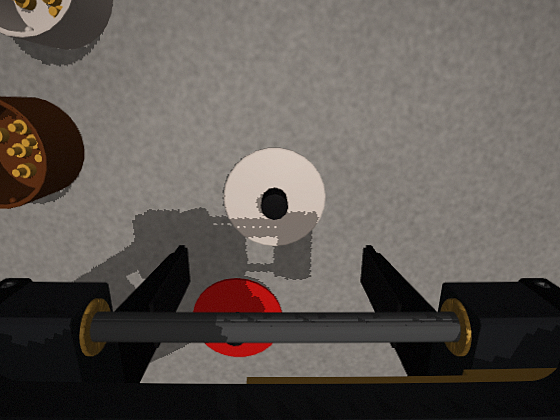

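The wrist picture shows the white lid at (274,197) with its knob at (274,204), and the red lid well behind the fingers. Descend and grip.

Emit:
carry_out(series=[[0.001,-0.0015,0.05,0,0.6],[0.001,-0.0015,0.1,0,0.5],[0.001,-0.0015,0.125,0,0.5],[0.001,-0.0015,0.133,0,0.5],[0.001,-0.0015,0.133,0,0.5],[0.001,-0.0015,0.133,0,0],[0.001,-0.0015,0.133,0,0],[0.001,-0.0015,0.133,0,0],[0.001,-0.0015,0.133,0,0],[0.001,-0.0015,0.133,0,0]])

```text
t: 2.65
eef_pos: [430.4, -321.3, 212.4]
tcp_rot: [3.14, -0.001, 0.321]
ft_force: [-0.8, -1.0, 7.1]
opening: 0.245
grip_force: 30.0
```

Emit:
carry_out(series=[[0.001,0,-0.04,0,0],[0.003,0,-0.1,0,0],[0.04,-0.06,-0.12,0,0],[0.07,-0.12,-0.12,0,0],[0.098,-0.168,-0.12,0,0],[0.098,-0.168,-0.12,0,0],[0.098,-0.168,-0.12,0,0],[0.098,-0.168,-0.12,0,0]])

```text
t: 3.65
eef_pos: [470.2, -132.0, 331.7]
tcp_rot: [3.141, 0.0, 0.32]
ft_force: [0.5, 0.4, -1.6]
opening: 0.246
grip_force: 30.0
```

Run:
```python
from h import *
s=env.state(); print(s['t'],s['eef_pos'],s['tcp_rot'],s['opening'],s['ft_force'])
n="wrist";p,d,K,D,M=snap(n); cv2.imwrite(f"pics/w2.png",p[...,::-1])
v,u=np.mgrid[0:420,0:560]; P=pts(np.c_[u.ravel(),v.ravel()],d,K,D,M); P=P[d.ravel()>0]
a=P[np.hypot(P[:,0]-541,P[:,1]+96.5)<60]
a=a[(a[:,2]>56)&(a[:,2]<63)];print(len(a),cv2.minEnclosingCircle(a[:,:2].astype(np.float32)),np.median(a[:,2]))
# algebraic circle fit on outer points
c=a[:,:2].mean(0)
A=np.c_[2*a[:,:2],np.ones(len(a))]; x=np.linalg.lstsq(A,(a[:,:2]**2).sum(1),rcond=None)[0]; print(x[:2],np.sqrt(x[2]+x[:2]@x[:2]))
# held lid
b=P[np.hypot(P[:,0]-s['eef_pos'][0],P[:,1]-s['eef_pos'][1])<60]; b=b[(b[:,2]>120)&(b[:,2]<150)]; 
print(len(b),cv2.minEnclosingCircle(b[:,:2].astype(np.float32)),np.percentile(b[:,2],[5,50,95]))
A=np.c_[b[:,:2],np.ones(len(b))]; print(np.linalg.lstsq(A,b[:,2],rcond=None)[0])
```

```text
3.65 [ 470.22875377 -131.98173636  331.66476327] [3.14134196e+00 1.94965271e-05 3.19603598e-01] 0.2463848104595475 [ 0.53112786  0.35224636 -1.55178951]
2408 ((540.64990234375, -95.82528686523438), 44.93993377685547) 59.3510632740703
[540.88138102 -96.10067042] 42.27589514514859
12445 ((469.5936279296875, -131.76634216308594), 47.29124450683594) [136.67977151 137.90805887 139.25118545]
[-1.48792012e-02 -3.17744353e-03  1.44935816e+02]
```

View pics/w2.png

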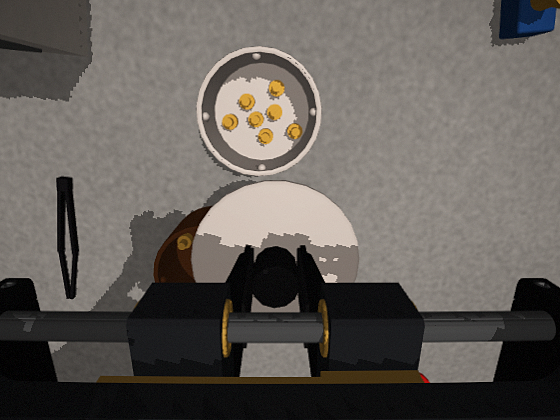

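The tub mouth is at (258,112) with its four nubs visible, and the lid is held level at about (275,240). Go over the tub and down to the nubs.

Emit:
carry_out(series=[[0.04,-0.006,0,0,0],[0.079,-0.0115,0,0,0],[0.079,-0.0115,0.0,0,0],[0.079,-0.0115,0.03,0,0],[0.079,-0.0115,0.048,0,0],[0.079,-0.0115,0.054,0,0],[0.079,-0.0115,0.058,0,0],[0.079,-0.0115,0.062,0,0],[0.079,-0.0115,0.064,0,0],[0.079,-0.0115,0.064,0,0]])

```text
t: 4.95
eef_pos: [541.7, -95.1, 267.9]
tcp_rot: [3.141, -0.0, 0.321]
ft_force: [-0.3, -0.4, -0.2]
opening: 0.244
grip_force: 30.0
```

Emit:
carry_out(series=[[-0.0005,0.001,0.0,0,0],[-0.0005,0.001,0.002,0,0],[-0.0005,0.001,0.004,0,0],[-0.0005,0.001,0.005,0,0],[-0.0005,0.001,0.006,0,0],[-0.0005,0.001,0.006,0,0]])

```text
t: 5.7
eef_pos: [541.3, -96.1, 261.2]
tcp_rot: [-3.141, 0.001, 0.321]
ft_force: [0.2, 0.1, -5.1]
opening: 0.244
grip_force: 30.0
```

Emit:
carry_out(series=[[0,0,0.001,0,0],[0,0,0.002,0,0],[0,0,0.003,0,0],[0,0,0.004,0,0],[0,0,0.005,0,0],[0,0,0.005,0,0]])

```text
t: 6.45
eef_pos: [541.4, -96.1, 258.3]
tcp_rot: [3.141, -0.001, 0.321]
ft_force: [-5.0, 1.9, 18.9]
opening: 0.247
grip_force: 30.0
```

Emit:
carry_out(series=[[0,0,-0.001,0,0.5],[0,0,-0.001,0,0.5],[0,0,-0.002,0,0.5],[0,0,-0.04,0,0.5],[0,0,-0.1,0,0.5],[-0.03,0,-0.14,0,0.5],[-0.03,0,-0.14,0,0.5],[-0.03,0,-0.14,0,0.5]])

```text
t: 7.45
eef_pos: [513.1, -105.6, 396.2]
tcp_rot: [-3.141, 0.0, 0.32]
ft_force: [0.5, 0.3, 0.6]
opening: 0.499
grip_force: 0.0
```

Run:
```python
from h import *
s=env.state(); print(s['t'],s['eef_pos'],s['tcp_rot'],s['joints'])
n="wrist";p,d,K,D,M=snap(n); cv2.imwrite(f"pics/w3.png",p[...,::-1])
v,u=np.mgrid[0:420,0:560]; P=pts(np.c_[u.ravel(),v.ravel()],d,K,D,M); P=P[d.ravel()>0]
a=P[np.hypot(P[:,0]-541,P[:,1]+96.5)<60]
b=a[(a[:,2]>55)&(a[:,2]<80)]; print(len(b),cv2.minEnclosingCircle(b[:,:2].astype(np.float32)),np.percentile(b[:,2],[5,50,95]))
A=np.c_[b[:,:2],np.ones(len(b))]; print(np.linalg.lstsq(A,b[:,2],rcond=None)[0])
k=a[a[:,2]>84]; print(np.median(k[:,2]),k.mean(0))
```

```text
7.45 [ 513.05107763 -105.62497454  396.16815119] [-3.14140697e+00  2.97715803e-04  3.20455676e-01] [-3.29177169e-01  3.57725495e-01  1.81554692e+00 -3.90986432e-05
  9.68669636e-01  9.21185660e-01]
7521 ((540.1636962890625, -95.87300109863281), 47.584686279296875) [63.2933024  64.58323224 65.81517784]
[-6.31881879e-04 -3.59254163e-04  6.49271629e+01]
307.3654208308077 [537.3439874  -97.70724779 302.68303886]
```

View pics/w3.png

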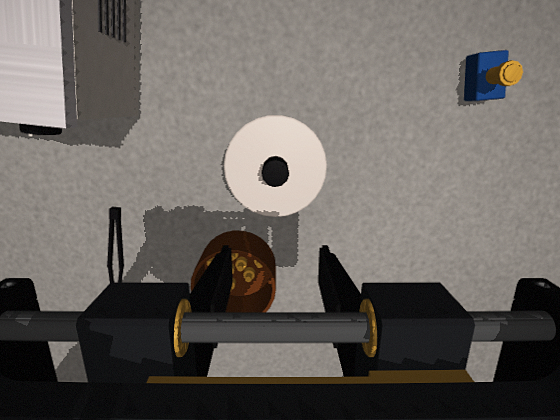

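The lid is at (275,166), level, with its flange top at 64.6 mm, so it is home. Now go to the handle, turned to straddle it.

Emit:
carry_out(series=[[0.02,-0.03,-0.05,-10.5,0.6],[0.05,-0.07,-0.08,-21,0.6],[0.08,-0.12,-0.08,-31.5,0.6],[0.104,-0.175,-0.08,-42,0.6],[0.104,-0.175,-0.08,-52.5,0.6],[0.104,-0.175,-0.08,-63,0.6],[0.104,-0.175,-0.08,-73.5,0.6],[0.104,-0.175,-0.08,-83.5,0.6],[0.104,-0.175,-0.08,-83.5,0.6],[0.104,-0.175,-0.08,-83.5,0.6],[0.104,-0.175,-0.08,-83.5,0.6]])

```text
t: 8.88
eef_pos: [556.7, 93.3, 476.3]
tcp_rot: [-3.141, -0.0, 1.776]
ft_force: [0.4, -0.4, -0.4]
opening: 0.601
grip_force: 0.0
```

Run:
```python
from h import *
s=env.state(); print(s['t'],s['eef_pos'],s['tcp_rot'],s['joints'])
n="wrist";p,d,K,D,M=snap(n); cv2.imwrite(f"pics/w4.png",p[...,::-1])
v,u=np.mgrid[0:420,0:560]; P=pts(np.c_[u.ravel(),v.ravel()],d,K,D,M); P=P[d.ravel()>0]
h=P[(P[:,2]>176)&(P[:,2]<196)&(np.hypot(P[:,0]-540,P[:,1]-172)<75)]
r=cv2.minAreaRect(h[:,:2].astype(np.float32)); print(len(h),h.mean(0),r,h[:,2].max())
e=np.linalg.svd(h[:,:2]-h[:,:2].mean(0),full_matrices=False)[2][0]; e*=np.sign(e[1]); t=h[:,:2]@e; print("dir",e,np.degrees(np.arctan2(-e[0],e[1])),t.min(),t.max())
print("ends",[h[np.argmin(t)],h[np.argmax(t)]])
l=P[(P[:,2]>134)&(P[:,2]<146)]; print("lid",len(l),cv2.minAreaRect(l[:,:2].astype(np.float32)),np.median(l[:,2]))
```

```text
8.875 [556.67652989  93.30488729 476.33621765] [-3.14105729e+00 -1.72893217e-05  1.77599636e+00] [ 4.90572124e-02  3.38308033e-01  1.61156639e+00 -7.12162274e-05
  1.19224977e+00 -1.56116488e-01]
2638 [534.00099092 178.92508206 185.9253939 ] ((534.4074096679688, 175.33541870117188), (11.759170532226562, 125.9508285522461), 11.792816162109375) 189.3433160786568
dir [-0.20295323  0.97918843] 11.709709497685575 0.24919670657509563 126.20539292737602
ends [array([545.82113129, 113.38508197, 183.61247803]), array([523.79136767, 237.4522998 , 184.15576866])]
lid 48527 ((617.591064453125, 174.42391967773438), (214.65887451171875, 204.93577575683594), 11.994254112243652) 139.01610584110898
```

View pics/w4.png

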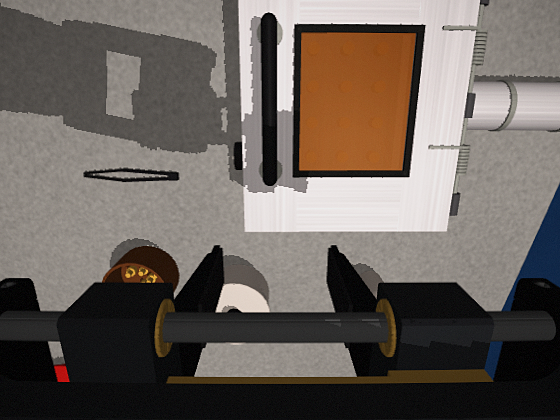

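The handle bar shows from (269,15) to (269,182), in line with the tool x axis. Descend over its middle and grip.

Emit:
carry_out(series=[[0.05,-0.003,0,0,0.6],[0.085,-0.005,0,0,0.6],[0.085,-0.005,0.05,0,0.6],[0.085,-0.005,0.1,0,0.6],[0.085,-0.005,0.118,0,0.6],[0.085,-0.005,0.124,0,0.6],[0.085,-0.005,0.124,0,0.6],[0.085,-0.005,0.124,0,0],[0.085,-0.005,0.124,0,0],[0.085,-0.005,0.124,0,0],[0.085,-0.005,0.124,0,0],[0.085,-0.005,0.124,0,0],[0.085,-0.005,0.124,0,0]])

```text
t: 10.55
eef_pos: [534.5, 175.4, 352.8]
tcp_rot: [3.14, 0.0, 1.778]
ft_force: [3.9, 1.0, -1.7]
opening: 0.115
grip_force: 30.0
```

Emit:
carry_out(series=[[0,0.0025,-0.0075,0,0],[0,0.0055,-0.0155,0,0],[0,0.009,-0.023,0,0],[0,0.0125,-0.03,0,0],[0,0.016,-0.0375,0,0],[0,0.0205,-0.0445,0,0],[0,0.025,-0.0515,0,0],[0,0.0295,-0.058,0,0],[0,0.0345,-0.0645,0,0],[0,0.04,-0.0705,0,0],[0,0.04,-0.0705,0,0],[0,0.04,-0.0705,0,0]])

```text
t: 12.05
eef_pos: [572.6, 183.5, 423.8]
tcp_rot: [-3.139, 0.0, 1.778]
ft_force: [-10.1, -3.4, -1.4]
opening: 0.117
grip_force: 30.0
```

Run:
```python
from h import *
s=env.state(); print(s['t'],s['eef_pos'],s['tcp_rot'],s['ft_force'],s['opening'])
n="scene";p,d,K,D,M=snap(n); np.savez("s5.npz",p=p,d=d,K=K,D=D,M=M)
w,wd,*W=snap("wrist"); np.savez("w5.npz",p=w,d=wd,K=W[0],D=W[1],M=W[2])
a=cv2.resize(p[110:260,270:470],(800,600),interpolation=2); cv2.imwrite("pics/s5.png",a[...,::-1])
# lid slope from wrist depth: points in chamber frame
yw=np.radians(11.8); ex=np.array([np.cos(yw),np.sin(yw)]); H=np.array([534.6,175.3])+179*ex
v,u=np.mgrid[0:420,0:560]
for nm,(dd,k) in {"wrist":(wd,W),"scene":(d,(K,D,M))}.items():
    P=pts(np.c_[u.ravel(),v.ravel()],dd,*k); P=P[dd.ravel()>0]
    X=(P[:,:2]-H)@ex; Y=(P[:,:2]-H)@np.array([-ex[1],ex[0]])
    m=(X<-20)&(X>-150)&(abs(Y)<115)&(abs(Y)>70)&(P[:,2]>135)&(P[:,2]<265)
    for _ in range(4):
        c=np.polyfit(X[m],P[m,2],1); m&=abs(P[:,2]-np.polyval(c,X))<6
    print(nm,m.sum(),np.degrees(np.arctan(-c[0])),c)
```

```text
12.05 [572.60060741 183.51488845 423.76466161] [-3.13874095e+00  2.71034542e-04  1.77831541e+00] [-10.09021515  -3.38205427  -1.35520837] 0.11732191180366693
wrist 14881 24.09485934172152 [ -0.44721395 140.9151615 ]
scene 1471 24.14351458571392 [ -0.44823337 141.25611427]
```

View pics/s5.png

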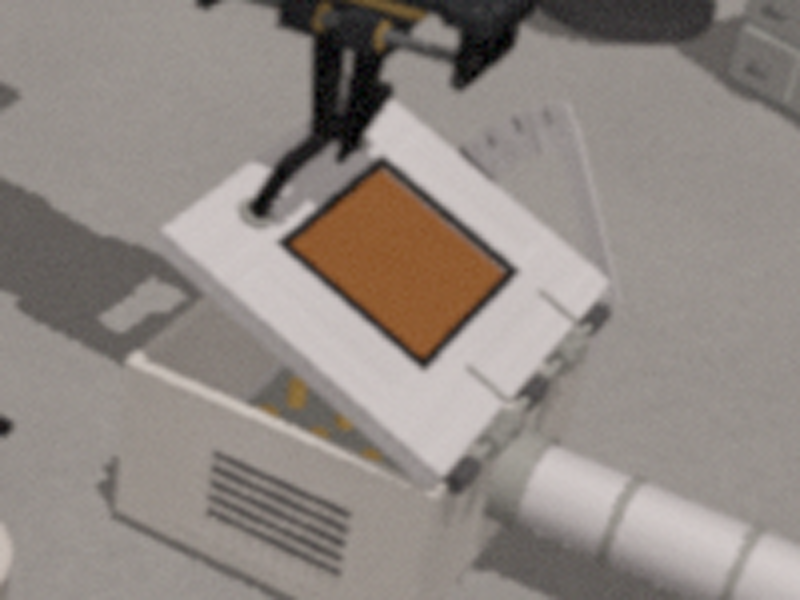

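The lid stands at about 24° by depth, and the handle is held at (320,130). Raise it most of the rest, then recheck.

Emit:
carry_out(series=[[0,0.002,-0.003,0,0],[0,0.004,-0.0055,0,0],[0,0.006,-0.008,0,0],[0,0.008,-0.01,0,0],[0,0.01,-0.012,0,0],[0,0.01,-0.012,0,0],[0,0.01,-0.012,0,0]])

```text
t: 13.02
eef_pos: [582.8, 185.6, 435.5]
tcp_rot: [-3.14, 0.0, 1.778]
ft_force: [-5.9, -3.0, -4.4]
opening: 0.119
grip_force: 30.0
```

```bash
cat > ang.py <<'E'
from h import *
s=env.state(); print(s['t'],s['eef_pos'],s['ft_force'],s['opening'])
yw=np.radians(11.8); ex=np.array([np.cos(yw),np.sin(yw)]); H=np.array([534.6,175.3])+179*ex
v,u=np.mgrid[0:420,0:560]
for n in("wrist","scene"):
    p,dd,*k=snap(n); cv2.imwrite(f"pics/{n}_{s['t']:.2f}.png",p[...,::-1])
    P=pts(np.c_[u.ravel(),v.ravel()],dd,*k); P=P[dd.ravel()>0]
    X=(P[:,:2]-H)@ex; Y=(P[:,:2]-H)@np.array([-ex[1],ex[0]])
    m=(X<-20)&(X>-150)&(abs(Y)<115)&(abs(Y)>70)&(P[:,2]>135)&(P[:,2]<275)
    for _ in range(4):
        c=np.polyfit(X[m],P[m,2],1); m&=abs(P[:,2]-np.polyval(c,X))<6
    print(n,m.sum(),np.degrees(np.arctan(-c[0])),c)
    o,d=rays(np.c_[u.ravel(),v.ravel()],*k)
E
python3 ang.py
python3 - <<'E'
import cv2,glob
f=sorted(glob.glob("pics/wrist_*"))[-1]; a=cv2.imread(f); cv2.imwrite("pics/v6.png",cv2.resize(a,(800,600),interpolation=2))
E
```

```text
13.025 [582.78925905 185.6286296  435.49027889] [-5.89590369 -2.99129649 -4.35859753] 0.11916566389810468
wrist 14829 28.847703663392576 [ -0.55083937 141.54355536]
scene 1546 28.853520266875382 [ -0.5509717  142.12299092]
```

View pics/v6.png

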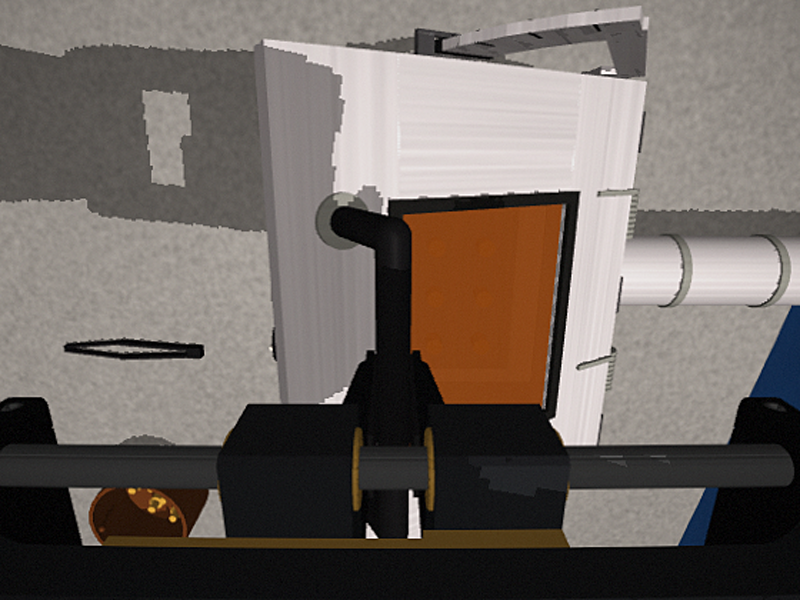

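Wrist view: lid tilted and pointer bracket near (435,40) by the quadrant; depth slope from both cameras gives 28.85°. Small final lift.

Emit:
carry_out(series=[[0,0.001,-0.0015,0,0],[0,0.0025,-0.0025,0,0],[0,0.0025,-0.0025,0,0],[0,0.0025,-0.0025,0,0],[0,0.0025,-0.0025,0,0]])

```text
t: 13.75
eef_pos: [585.3, 186.2, 438.0]
tcp_rot: [-3.14, 0.0, 1.778]
ft_force: [-7.3, -3.3, -4.0]
opening: 0.12
grip_force: 30.0
```

```bash
python3 ang.py
python3 - <<'E'
from h import *
import glob
# shut reference slope
yw=np.radians(11.8); ex=np.array([np.cos(yw),np.sin(yw)]); H=np.array([534.6,175.3])+179*ex
v,u=np.mgrid[0:420,0:560]
for n in("scene","top"):
    z=np.load(n+".npz"); P=pts(np.c_[u.ravel(),v.ravel()],z['d'],z['K'],z['D'],z['M']); P=P[z['d'].ravel()>0]
    X=(P[:,:2]-H)@ex; Y=(P[:,:2]-H)@np.array([-ex[1],ex[0]]); m=(X<-20)&(X>-150)&(abs(Y)<115)&(abs(Y)>70)&(P[:,2]>130)&(P[:,2]<150)
    c=np.polyfit(X[m],P[m,2],1); print("shut",n,np.degrees(np.arctan(-c[0])))
f=sorted(glob.glob("pics/wrist_*"))[-1]; a=cv2.imread(f)[0:75,270:470]; cv2.imwrite("pics/v7.png",cv2.resize(a,(800,300),interpolation=2))
E
```

```text
13.75 [585.2567973  186.15489709 438.03317813] [-7.2748732  -3.31589014 -4.04041247] 0.12013568521927592
wrist 14852 29.943593661946778 [ -0.57603838 141.6698981 ]
scene 1534 29.92590311851859 [ -0.57562724 142.40328599]
shut scene -0.17765429249109654
shut top -0.03729128541840783
```

View pics/v7.png

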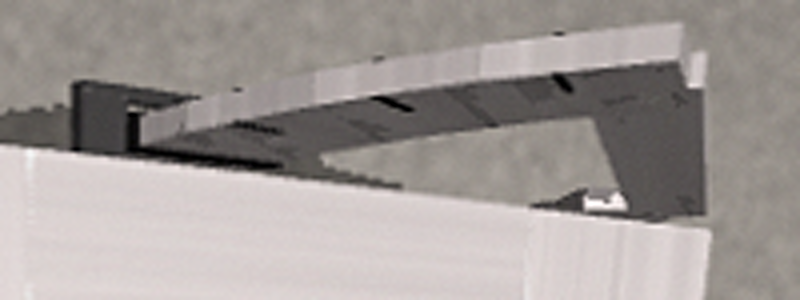

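The pointer bracket (75–140,150) meets the long black vent mark (140–280,155), and the depth slope reads 29.9°. The force and grip are steady, so I hand it in.

```bash
python3 -c "
from cell import env
print(env.job_done())"
```

```text
the job is handed in; nothing more can be done
None
```

The tub lid is snapped home and level, and the chamber lid is held steady at the vent mark (29.9° measured, mark at 30°); the job was handed in at about 14 s of the 51 s limit, with no verdict shown.

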